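# Centre the egg night-light on its charging dock

## Robot

A 7-joint arm with a two-finger parallel gripper is mounted at the origin on the work surface. World frame = base frame: x ahead of the robot, y to its left, z up, the work surface at z = 0. Lengths are in m, angles in rad, forces in N, time in s.
With the tool pointing down it reaches from about 0.4 to 0.9 m from the base axis. Payload 5.5 kg.
Tool frame: the origin (TCP) lies midway between the tips of the shut fingers; the grasp point (between the pads) lies 19 mm behind it (manip.grip_depth is the distance from the TCP to the grasp point, in m); z points along the fingers, y is the line along which they close (so a half turn about z gives the same grasp; the last joint's range is limited). The gripper opens to 92 mm and grips with 3 to 60 N. Pads are 19 mm wide; open, the fingers measure 130 mm over their backs; the gripper's body (75 mm by 190 mm) begins 47 mm behind the grasp point.
Start: joints at [1.59, 0.501, -0.427, 1.55, 0.221, 1.138, -0.21], TCP at [0.157, -0.631, 0.227] pointing down, gripper open.
Joint ranges: [-2.88, 2.88], [-0.31, 2.03], [-1.54, 1.56], [0.2, 2.42], [-1.41, 4.55], [0.19, 2.02], [-2.57, 2.57]. Speed limits (rad/s): [2.57, 2.57, 3.14, 3.14, 3.14, 3.14, 3.14].

## Interface

Orientations are given as a unit quaternion [x, y, z, w].
In Python, from bench import manip, effector, viewer gives the robot as it stands. Calls block until the motion is done:
- manip.move_pose(position, orientation): joint-space move of the TCP to a pose.
- manip.servo_line(position, ori=None, vel=0.15): straight line of the TCP; ori=None keeps the orientation; vel is the mean speed in m/s.
- manip.movej(angles): joint-space move.
- effector.open_jaws() and effector.close(f_grip=None): open the fingers fully, or close them until they stop; f_grip is the grip in N (None keeps the last).
- manip.sleep(seconds).
- manip.solve_ik(position, orientation): joint angles nearest the present ones, or None.
- viewer.get_image(name): name is "side" or "top" or "wrist"; returns the picture (384x512x3 uint8, red, green, blue); there is no depth.
- viewer.get_calibration(name): a dict with "vfov" (degrees; the focal length in pixels is half the picture's height over the tangent of half this angle, whatever the lens; pixels are square), "cx", "cy" (the principal point, pixels), "eye" and "attitude" of the camera in the world. Camera axes: x right, y down, z forward; pixel columns grow to the right and rows downward; lengths in m; the calibration is good to about 2 mm. The wrist camera is an equidistant fisheye: a pixel r from the principal point sees the ray r / f radians off the axis. A picture is of the moment at which its call begins: read the wrist's pose just before it. get_calibration takes no time and is no camera call; for the wrist camera it gives the pose at the moment of the call.
A pose or a line that the arm cannot do raises manip.PlanningError and nothing moves.
- manip.hand_in(): hands the job in; it is judged then, once.
Readings, each from a call of its own:
- manip.current_clock(): time.
- manip.current_q(): joint angles.
- manip.current_joint_velocities(): joint speeds.
- manip.current_tau(): joint torques, N m.
- manip.current_tool_pos(): TCP position.
- manip.current_tcp_rot(): TCP orientation.
- manip.current_force(): force on the tool from outside, world axes, zero at the start.
- manip.current_wrist_torque(): the same for the moment, N m.
- manip.current_finger_gap(): finger opening in m.
- manip.current_gripper_force(): force on a finger pad.
Only numpy, scipy, OpenCV 4.12 (cv2) and the standard library are available. Lean on these libraries where they do the work, as an engineer would, in place of code of your own. Each camera call takes 0.05 s, during which the arm holds its last target. There are 200 camera calls.

## Task

The egg-shaped night-light has been put down off-centre on the small raised pad of its round charging dock and will not charge. Nudge it gently with the outside of the fingertips until it stands upright in the middle of the dock, and then take the hand away; do not take it between the fingers, lift it, knock it over or push it off the pad, and leave everything else on the table where it is.

Things in the scene. Friction and masses are not known exactly. Their poses are not given: they have to be found in the camera images.
- light: Egg-shaped white night-light, loose, round, 82 mm high, 0.14-0.28 kg. Flat grey foot 44 mm across; widest (76 mm) 30 mm above the foot's underside: an upright finger meets it there. Slides at 1-2 N, stops with a slow push; tips if pushed higher up or off the pad; over 15 N is too rough. Origin: centre of the foot's underside, z up. Starts 14-21 mm off the dock's centre, in any direction.
- dock: Round grey charging dock, fixed: a skirt 110 mm across and 9 mm high, in its middle a raised flat pad 56 mm across, top 20 mm above the table, on which the night-light stands. Origin: centre of the underside, on the table, z up; the pad's centre, where the light belongs, is straight above it. Yaw does not matter.
- cup: White ceramic mug, 80 mm diameter, 85 mm high, with a side handle. Loose bystander; origin centre of underside.
- opener: Green hard silicone jar opener, a ribbed low dome 92 mm in diameter, 31 mm high. Loose bystander; origin centre of underside.
- balm: Aluminium lip balm tube standing upright, 19 mm diameter, 68 mm high. Loose bystander; origin centre of underside.
- glasses_case: Brown glasses case, 160 mm along its y, 62 mm along its x, 40 mm high. Loose bystander; origin centre of underside.
- bottle_a: Small amber pill bottle with white twist cap, 34 mm diameter, 76 mm high, standing loose on the white turntable (a platter 240 mm in diameter, its floor 22 mm and rim 34 mm above the table, turning freely). Bystander; origin centre of underside.
- bottle_b: Middle amber pill bottle, 40 mm diameter, 86 mm high, on the turntable. Bystander; origin centre of underside.
- bottle_c: Large amber pill bottle, 48 mm diameter, 96 mm high, on the turntable. Bystander; origin centre of underside.
Not all that is in view belongs to the job. What is shaped like the light but blue or purple is not meant.

How it is judged:
By the outcome, as a careful person would: the job done as asked, in the order asked, and still so for the second after the job is handed in, with the robot touching nothing.
It also fails if it takes over 64 s, if anything falls off the work surface, if the arm or the gripper's body presses on something with over 40 N, if the wrist force passes 120 N, or if a joint passes its speed limit or range.

## Working session

There is one attempt and no reset: what is moved stays moved. The work goes in short steps, each a Python script; the robot and the scene stay as the last script left them, time stands still between calls to the robot, and variables do not carry over. Pictures are saved under pics/ and viewed, at most 10 in all, crops included, and the job is handed in when it is done.

```bash
mkdir -p pics; ls; python3 - <<'E'
from bench import manip, effector, viewer
import cv2
for n in ("side","top","wrist"):
    c=viewer.get_calibration(n); print(n,c)
    cv2.imwrite(f"pics/{n}0.png",viewer.get_image(n)[:,:,::-1])
print(manip.current_clock(),manip.current_tcp_rot(),manip.current_finger_gap())
E
```

```text
pics
side {'vfov': 57.42140273155124, 'cx': 250.24058332492137, 'cy': 197.86251544546352, 'eye': array([0.16934838, 0.64293252, 0.57455504]), 'attitude': array([-0.24529177,  0.84925211, -0.44889849,  0.13074001])}
top {'vfov': 47.71191535878164, 'cx': 250.37484586516902, 'cy': 186.574574445578, 'eye': array([ 0.3158138 , -0.00154471,  1.48495992]), 'attitude': array([-0.69972903,  0.70807578, -0.06443589,  0.06968492])}
wrist {'vfov': 65.70646984690485, 'cx': 251.22750591816387, 'cy': 188.47816512167282, 'eye': array([ 0.23637801, -0.61132284,  0.38288207]), 'attitude': array([ 0.77853769, -0.60883099, -0.09395231,  0.11990352])}
0.15 [ 9.92578480e-01  1.21603672e-01 -5.30395116e-05 -7.11146338e-04] 0.09178496611864134
```

View pics/top0.png

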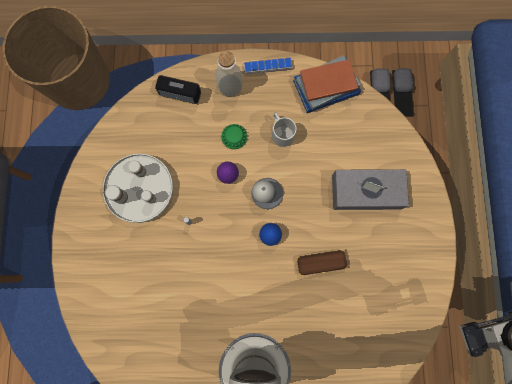

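View pics/side0.png

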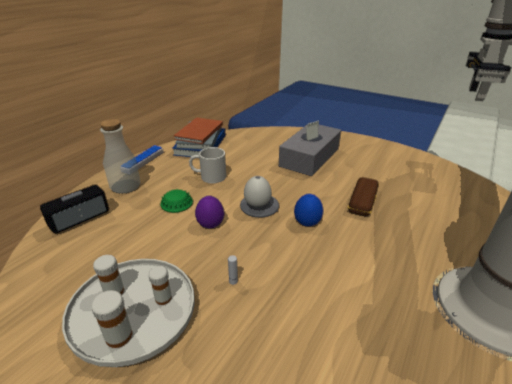

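Top view: dock and light at about (267,193), purple egg at (228,172), blue egg at (271,234), cup at (285,130). Side view: light on its dock at (259,200). Next I locate it roughly and look with the wrist camera.

```bash
cat > h.py <<'E'
from bench import manip, effector, viewer
import numpy as np, cv2
from scipy.spatial.transform import Rotation as R
def ray(c,name,u,v):
    f=192/np.tan(np.radians(c["vfov"]/2)); a=np.array([u-c["cx"],v-c["cy"]])
    if name=="wrist":
        r=np.hypot(*a); t=r/f; d=np.r_[a/max(r,1e-9)*np.sin(t),np.cos(t)]
    else: d=np.r_[a/f,1]
    return R.from_quat(c["attitude"]).apply(d)
def onplane(c,name,u,v,z):
    d=ray(c,name,u,v); return c["eye"]+d*(z-c["eye"][2])/d[2]
def project(c,name,P):
    f=192/np.tan(np.radians(c["vfov"]/2)); p=R.from_quat(c["attitude"]).inv().apply(np.asarray(P)-c["eye"]).reshape(-1,3)
    if name=="wrist":
        r=np.hypot(p[:,0],p[:,1]); return p[:,:2]/np.maximum(r,1e-9)[:,None]*(np.arctan2(r,p[:,2])*f)[:,None]+[c["cx"],c["cy"]]
    return p[:,:2]/p[:,2:]*f+[c["cx"],c["cy"]]
def down(yaw): # tool z down, tool x at heading yaw
    return (R.from_euler("z",yaw)*R.from_quat([1,0,0,0])).as_quat()
E
python3 - <<'E'
from h import *
c=viewer.get_calibration("top")
for n,u,v,z in [("dock",267,193,.009),("purple",228,172,.03),("blue",271,234,.03),("balm",187,220,.0),("cup",285,130,.04),("opener",234,136,.015),("case",322,262,.03)]:
    print(n,onplane(c,"top",u,v,z).round(3))
w=viewer.get_calibration("wrist"); T=R.from_quat(manip.current_tcp_rot())
print("cam in tool",T.inv().apply(w["eye"]-manip.current_tool_pos()).round(4), "axis",T.inv().apply(R.from_quat(w["attitude"]).apply([0,0,1])).round(3))
d=onplane(c,"top",267,193,.009)[:2]
for yaw in np.arange(-180,180,45):
    print(yaw,[manip.solve_ik([*d,z],down(np.radians(yaw))) is not None for z in (.04,.2)])
E
```

```text
dock [ 0.576 -0.049  0.009]
purple [0.648 0.084 0.03 ]
blue [ 0.433 -0.059  0.03 ]
balm [0.487 0.227 0.   ]
cup [ 0.792 -0.115  0.04 ]
opener [0.781 0.064 0.015]
case [ 0.339 -0.226  0.03 ]
cam in tool [ 0.0819  0.0007 -0.1571] axis [-0.301  0.001  0.954]
-180 [True, True]
-135 [True, True]
-90 [True, True]
-45 [True, True]
0 [True, True]
45 [True, True]
90 [True, True]
135 [True, True]
```

```bash
python3 - <<'E'
from h import *
effector.close(5)
manip.move_pose([.576-.07,-.049,.24],down(0))
c=viewer.get_calibration("wrist"); im=viewer.get_image("wrist")
import pickle; pickle.dump((c,im),open("w1.pkl","wb"))
u=project(c,"wrist",[.576,-.049,.02])[0]; print(u,manip.current_clock(),manip.current_finger_gap(),manip.current_force())
x,y=int(u[0])-90,int(u[1])-70; x=max(x,0);y=max(y,0);print(x,y)
cv2.imwrite("pics/w1.png",im[:,:,::-1])
cv2.imwrite("pics/w1c.png",cv2.resize(im[y:y+140,x:x+180,::-1],None,fx=4,fy=4,interpolation=cv2.INTER_CUBIC))
E
```

```text
[249.35104624 107.14237672] 4.0417 0.0004373265107230858 [-0.20831369  0.69665728 -0.59439923]
159 37
```

View pics/w1c.png

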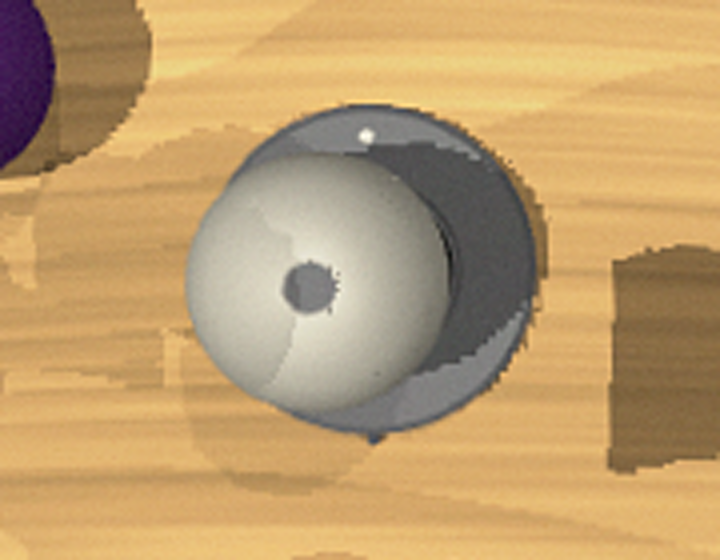

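View pics/w1.png

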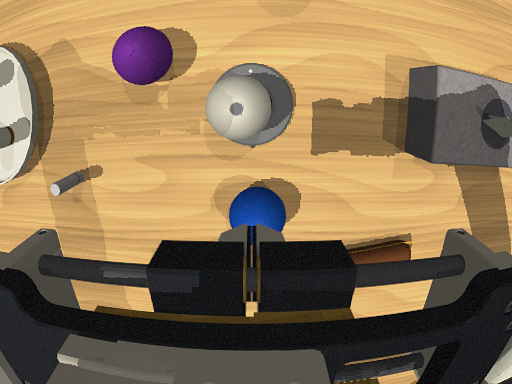

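The crop (offset (159,37), ×4) shows the dock's rim spanning (370,103)–(380,434) with its right edge at (538,265). The light is displaced to the left, with its silhouette spanning columns 187–449 and rows 152–411 and its top spot at (310,287). Next I fit both circles.

```bash
cat >> h.py <<'E'
from scipy.optimize import least_squares
def fitc(c,name,pts,z,r):
    P=np.array([onplane(c,name,u,v,z)[:2] for u,v in pts])
    s=least_squares(lambda p:np.hypot(*(P-p).T)-r,P.mean(0)); 
    s2=least_squares(lambda p:np.hypot(*(P-p[:2]).T)-p[2],[*P.mean(0),r])
    print("fixed r",s.x.round(4),"rms",np.sqrt(np.mean(s.fun**2)).round(4),"free",s2.x.round(4)); return s.x
def view(c,im,dock,light):
    pass
E
python3 - <<'E'
from h import *; import pickle
c,im=pickle.load(open("w1.pkl","rb")); t=lambda L:[(159+(u+.5)/4-.5,37+(v+.5)/4-.5) for u,v in L]
for z in (.0,.009): fitc(c,"wrist",t([(370,103),(538,265),(380,434),(495,375),(490,155),(430,117),(253,160),(525,320),(310,117)]),z,.055)
fitc(c,"wrist",t([(187,285),(320,152),(325,411),(449,280),(225,197),(415,195),(232,370),(415,367)]),.054,.038)
print("spot",onplane(c,"wrist",*t([(310,287)])[0],.102).round(4),c["eye"])
E
```

```text
fixed r [ 0.5795 -0.0515] rms 0.0007 free [ 0.5796 -0.0518  0.0547]
fixed r [ 0.5789 -0.0504] rms 0.0013 free [ 0.5798 -0.0517  0.0535]
fixed r [ 0.5774 -0.0367] rms 0.0011 free [ 0.5774 -0.0367  0.0371]
spot [ 0.5775 -0.0364  0.102 ] [ 0.5881311  -0.05084463  0.39696782]
```

```bash
cat > push.py <<'E'
from h import *
dock=np.array([.5795,-.0515])
def snap(tag,cx=None):
    c=viewer.get_calibration("wrist"); im=viewer.get_image("wrist")
    import pickle; pickle.dump((c,im),open(tag+".pkl","wb"))
    u=project(c,"wrist",[*dock,.03])[0]; x=max(int(u[0])-100,0); y=max(int(u[1])-75,0); print("crop",x,y)
    cv2.imwrite(f"pics/{tag}.png",cv2.resize(im[y:y+150,x:x+200,::-1],None,fx=4,fy=4,interpolation=cv2.INTER_CUBIC))
E
python3 - <<'E'
from push import *
light=np.array([.5775,-.0366]); d=dock-light; print("off",np.hypot(*d)); d/=np.hypot(*d); q=down(np.arctan2(d[1],d[0])); z=.042
a=light-d*.075
manip.move_pose([*a,.2],q); manip.servo_line([*a,z],vel=.08); manip.sleep(.3)
f0=manip.current_force()
for s in np.r_[np.arange(.068,.045,-.002)]:
    manip.servo_line([*(light-d*s),z],vel=.015); manip.sleep(.05)
    f=(manip.current_force()-f0)@np.r_[d,0]; print(round(s,4),f.round(2),end="; ")
    if f<-0.8: break
print(manip.current_tool_pos(),manip.current_clock()); snap("w2")
E
```

```text
off 0.015033628969746457
0.068 -0.5; 0.066 -0.12; 0.064 -0.36; 0.062 0.05; 0.06 -1.06; [0.56952084 0.02275411 0.04201836] 10.5833
crop 151 36
```

View pics/w2.png

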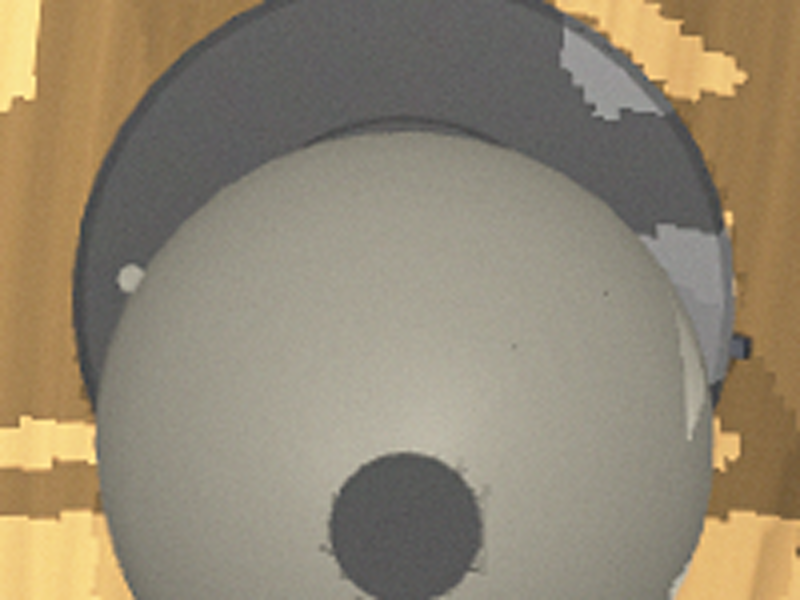

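Close up, the light and the dock line up laterally (centre columns about 405 and 404), with the light's spot at (406,527). No firm contact yet, so I push on slowly to a point short of centre and remeasure.

```bash
cat >> push.py <<'E'
def force(f0,d): 
    fs=[]
    for _ in range(5): fs.append(manip.current_force()); manip.sleep(.02)
    return (np.mean(fs,0)-f0)@np.r_[d,0]
E
python3 - <<'E'
from push import *
light=np.array([.5775,-.0366]); d=dock-light; d/=np.hypot(*d); z=.042
f0=np.mean([(manip.current_force(),manip.sleep(.02))[0] for _ in range(8)],0)
for s in np.arange(.073,.0525,-.002):
    manip.servo_line([*(dock-d*s),z],vel=.012)
    f=force(f0,d); print(round(s,4),f.round(2),end="; ")
    if f<-6: break
print(manip.current_tool_pos(),manip.current_clock()); snap("w3")
E
```

```text
0.073 0.26; 0.071 -0.09; 0.069 0.53; 0.067 0.49; 0.065 -0.29; 0.063 -0.78; 0.061 -0.68; 0.059 -0.39; 0.057 -0.49; 0.055 -0.53; 0.053 -0.37; [0.57246325 0.00087814 0.04200552] 15.1667
crop 151 74
```

View pics/w3.png

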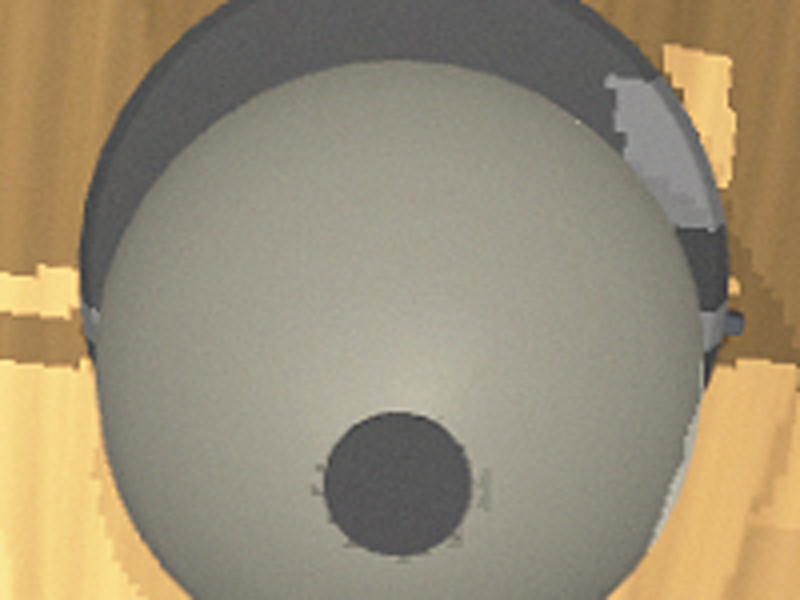

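```bash
python3 - <<'E'
from push import *; import pickle
light=np.array([.5775,-.0366]); d=dock-light; d/=np.hypot(*d); n=np.array([-d[1],d[0]])
for tag,ox,oy,u,v,rim in [("w2",151,36,406,527,[(73,300),(735,290),(190,55),(630,60),(110,165),(700,165)]),("w3",151,74,397,483,[(80,240),(727,240),(175,70),(660,80),(105,140),(700,140)])]:
    c,im=pickle.load(open(tag+".pkl","rb")); t=lambda u,v:(ox+(u+.5)/4-.5,oy+(v+.5)/4-.5)
    for z in (0,.009): fitc(c,"wrist",[t(*p) for p in rim],z,.055)
    p=onplane(c,"wrist",*t(u,v),.102)[:2]-dock; print(tag,"spot",p+dock,"along",p@d,"lat",p@n)
E
```

```text
fixed r [ 0.579  -0.0512] rms 0.0008 free [ 0.5788 -0.0496  0.056 ]
fixed r [ 0.5786 -0.0476] rms 0.0009 free [ 0.5789 -0.05    0.0535]
w2 spot [ 0.57709674 -0.03632422] along -0.015360606443779828 lat -0.0003629906755506147
fixed r [ 0.5788 -0.0502] rms 0.0013 free [ 0.5783 -0.0461  0.0573]
fixed r [ 0.5785 -0.0472] rms 0.0008 free [ 0.5785 -0.0477  0.0547]
w3 spot [ 0.57952301 -0.04864361] along -0.002827937985889277 lat 0.00040280737782270973
```

The light has moved to about 2.8 mm short of centre. I push most of the rest, back off, raise the hand and check from above.

```bash
python3 - <<'E'
from push import *
light=np.array([.5775,-.0366]); d=dock-light; d/=np.hypot(*d); z=.042
manip.servo_line([*(dock-d*.0507),z],vel=.01); manip.sleep(.2)
manip.servo_line([*(dock-d*.075),z],vel=.04)
manip.servo_line([*(dock-d*.085),.24],vel=.12)
manip.sleep(.2); print(manip.current_clock()); snap("w4")
E
```

```text
18.5583
crop 151 20
```

View pics/w4.png

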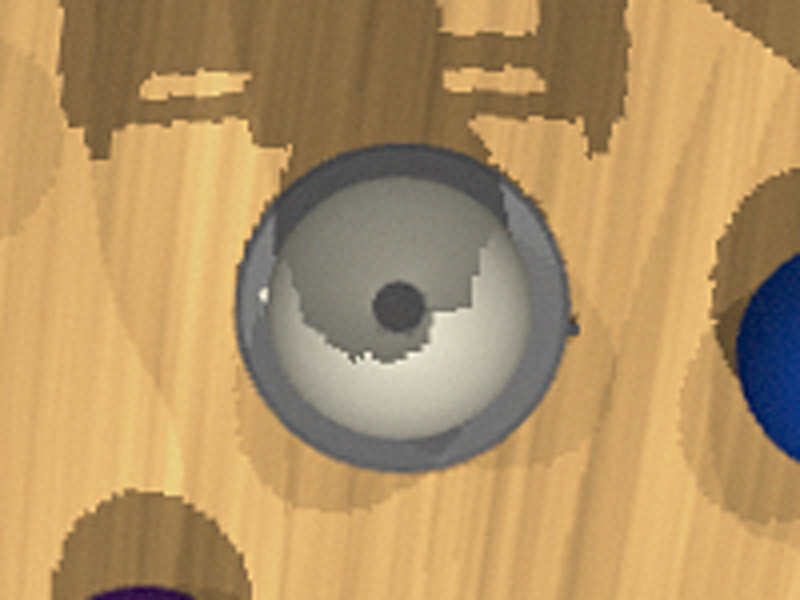

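The crop shows the light nearly concentric with the dock. The rim spans columns 237–570 and rows 143–472, the light spans columns 271–533 and rows 176–440, and its spot is at (399,306).

```bash
python3 - <<'E'
from push import *; import pickle
c,im=pickle.load(open("w4.pkl","rb")); t=lambda L:[(151+(u+.5)/4-.5,20+(v+.5)/4-.5) for u,v in L]
g=[(237,305),(570,300),(403,143),(403,472),(285,190),(520,188),(287,423),(520,425)]
for z in (0,.009): fitc(c,"wrist",t(g),z,.055)
fitc(c,"wrist",t([(271,305),(533,305),(402,176),(402,440),(308,213),(494,213),(308,398),(494,398)]),.054,.038)
print("spot",onplane(c,"wrist",*t([(399,306)])[0],.102).round(4),"eye",c["eye"])
E
```

```text
fixed r [ 0.5789 -0.0513] rms 0.0003 free [ 0.5789 -0.0513  0.0552]
fixed r [ 0.5789 -0.0512] rms 0.0011 free [ 0.5789 -0.0512  0.0539]
fixed r [ 0.5796 -0.0509] rms 0.0005 free [ 0.5796 -0.0509  0.0377]
spot [ 0.5801 -0.0508  0.102 ] eye [ 0.57895599 -0.04936084  0.39677452]
```

Every estimate puts the light within about 1.3 mm of the centre. It is upright and the hand is clear, so I'm handing in.

```bash
python3 -c "
from bench import manip
print(manip.hand_in())"
```

```text
the job is handed in; nothing more can be done
None
```

The night-light stands upright within about 1 mm of the dock's centre by the camera fits, the hand is clear of it, and the job was handed in at about 19 s; I touched nothing else, though I took no final picture of the whole table to confirm it.

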